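Put the mixed-up spice tubes back in their racks

ROBOT

A 6-joint arm with a two-finger parallel gripper is mounted at the origin on the work surface. World frame = base frame: x ahead of the robot, y to its left, z up, the work surface at z = 0. Lengths are in m, angles in rad, forces in N, time in s.
With the tool pointing down it reaches from about 0.35 to 0.975 m from the base axis. Payload 4.9 kg.
Tool frame: the origin (TCP) lies midway between the tips of the shut fingers; the grasp point (between the pads) lies 19 mm behind it (ctrl.tcp_to_grasp is the distance from the TCP to the grasp point, in m); z points along the fingers, y is the line along which they close (so a half turn about z gives the same grasp; the last joint's range is limited). The gripper opens to 85 mm and grips with 20 to 120 N. Pads are 22 mm wide; open, the fingers measure 114 mm over their backs; the gripper's body (76 mm by 85 mm) begins 54 mm behind the grasp point. The pads swing forward as they close: fully open they stand 13 mm farther back than shut.
Start: joints at [-1.42, 0.053, 1.613, -0, 1.476, -0.119], TCP at [0.167, -0.602, 0.231] pointing down, gripper open.
Joint ranges: [-3.01, 3.01], [-1.01, 2.22], [0.06, 2.58], [-1.02, 4.17], [0.09, 2.62], [-3.14, 3.14]. Speed limits (rad/s): [2.57, 2.57, 3.14, 3.14, 3.14, 3.14].

INTERFACE

Orientations are given as a rotation vector (axis times angle).
In Python, from station import ctrl, imaging gives the robot as it stands (ctrl), with the cameras (imaging).
- The arm moves only by the tool pendant, called after "Emit:" as a command line: name --argument value ..., lists and objects as JSON in quotes. Schema: {"type":"object","properties":{"segments":{"type":"array","items":{"type":"number"},"minItems":7,"maxItems":140},"grip_force":{"type":"number"},"only":{"type":"string"},"quiet":{"type":"boolean"},"lines":{"type":"string"}},"required":["segments"],"additionalProperties":false}. segments is one flat list of numbers that holds 1 to 20 rows one after another, with no inner brackets; each row has 7 numbers: the finger opening in m, then dx, dy, dz in a scale on which 1.0 is 1 m, then a rotation vector rx, ry, rz in normalised numbers (1 is 60 degrees); each row is the pose to reach, as a shift and turn from the pose commanded when the call began, along the tool's axes at that moment; what a row does not reach only later rows make up. A row lasts 1/12 s, in which the tool goes at most 0.0417 m and 0.125 rad, less where a joint would pass 70% of its speed; a pose out of reach is approached as far as the arm can. The fingers move at their own pace and stop on an object; grip_force is the grip in N (left out, the last holds). Time passes only in rows, so rows that do not move let the fingers close. The tool returns the time, the measured TCP pose, the force, the opening and the grip force at its end. only (a regular expression) keeps the lines of the reply that match it, lines (a string "A,B") keeps lines A to B, and quiet returns only ok. Input that does not fit is refused with a message, and nothing moves.
- ctrl.get_obs(): the state, without advancing time (a new reading comes with each control period).
- imaging.get_image(name): name is "side" or "top"; returns the picture (400x640x3 uint8, red, green, blue); there is no depth.
- imaging.camera_params(name): a dict with "fx", "fy", "cx", "cy" (pixels), "k1" (the pictures are not rectified: a ray, as slopes to the right and down, at radius r is drawn at 1 + k1 r^2 times it, then the intrinsics apply), "T" (4x4, takes a point from camera to world coordinates). Camera axes: x right, y down, z forward; pixel columns grow to the right and rows downward; lengths in m; the calibration is good to about 2 mm. A picture is of the moment at which its call begins. camera_params takes no time and is no camera call.
- ctrl.finish_job(): hands the job in; it is judged then, once.
The state is a dict: "t": time; "q": joint angles; "dq": joint speeds; "effort": joint torques, N m; "tool_pos": TCP position; "tool_rot": TCP orientation; "contact_force": force on the tool from outside, world axes, zero at the start; "wrist_torque": the same for the moment, N m; "opening": finger opening in m; "grip_force": force on a finger pad.
Only numpy, scipy, OpenCV 4.12 (cv2) and the standard library are available. Lean on these libraries where they do the work, as an engineer would, in place of code of your own. Each camera call takes 0.05 s, during which the arm holds its last target. There are 200 camera calls.

TASK

Two spice tubes got mixed up: the slanted rack is for the three long tubes and the upright stand for the short ones. Take the short tube out of the slanted rack and put it in the free hole of the stand, and put the long tube from the stand into the slanted rack, both pushed right down to the bottom of their holes with the stopper outwards. Do not force or drop the tubes, leave the other tubes in place and do not shift or tip the bottle, the jar and the two potatoes.

Things in the scene. Friction and masses are not known exactly. Their poses are not given: they have to be found in the camera images.
- rack_block: Fixed wooden block of the slanted rack, 75 x 240 x 60 mm (x, y, z), leaning 30 degrees towards its own +x side, away from the robot: its z axis is the holes' direction, outwards. Origin: centre of its underside, 35 mm above the table. Three blind holes 31 mm wide and 50 mm deep (floor at z = 10 mm) in a row along its y. Tubes rest loosely in it, up to 6 degrees off the hole's axis.
- stand: Upright wooden stand fixed on the table, 75 x 240 x 60 mm (x, y, z), origin at the centre of its underside. Three vertical blind holes 31 mm wide, 50 mm deep (floor at z = 10 mm), in a row along its y; any one of them is free. Here and at the rack, fingers that close across the row (along the block's x) keep clear of the neighbouring tubes.
- short_stray: Short spice tube: as the long one (28 mm diameter, rounded bottom, origin at the bottom tip, z towards the stopper) but 105 mm long in all: metal from 0 to 90 mm, then a cork stopper 22 mm wide and 15 mm high. About 50 g. At the start it is in one of the three holes of the slanted rack, where it does not belong.
- long_stray: Long spice tube: plain aluminium tube 28 mm in diameter with a rounded bottom, 150 mm long in all: metal from 0 to 135 mm, then a cork stopper 22 mm wide and 15 mm high. Origin at the bottom tip, z along the tube towards the stopper. About 95 g. At the start it is in one of the three holes of the upright stand, where it does not belong.
- long_a: Long spice tube: plain aluminium tube 28 mm in diameter with a rounded bottom, 150 mm long in all: metal from 0 to 135 mm, then a cork stopper 22 mm wide and 15 mm high. Origin at the bottom tip, z along the tube towards the stopper. About 95 g. In the slanted rack, where it belongs.
- long_b: Long spice tube: plain aluminium tube 28 mm in diameter with a rounded bottom, 150 mm long in all: metal from 0 to 135 mm, then a cork stopper 22 mm wide and 15 mm high. Origin at the bottom tip, z along the tube towards the stopper. About 95 g. In the slanted rack, where it belongs.
- short_a: Short spice tube: as the long one (28 mm diameter, rounded bottom, origin at the bottom tip, z towards the stopper) but 105 mm long in all: metal from 0 to 90 mm, then a cork stopper 22 mm wide and 15 mm high. About 50 g. In the upright stand, where it belongs.
- rack_hole0 (a point): Centre of the mouth of the slanted rack's hole at y = +80 mm (on the top face, mouth chamfered 2 mm); z axis along the hole, outwards.
- stand_hole0 (a point): Centre of the mouth of the upright stand's hole at y = +80 mm (on the top face, mouth chamfered 2 mm); z axis up.
- rack_hole1 (a point): Centre of the mouth of the slanted rack's hole at y = 0 (on the top face, mouth chamfered 2 mm); z axis along the hole, outwards.
- stand_hole1 (a point): Centre of the mouth of the upright stand's hole at y = 0 (on the top face, mouth chamfered 2 mm); z axis up.
- rack_hole2 (a point): Centre of the mouth of the slanted rack's hole at y = -80 mm (on the top face, mouth chamfered 2 mm); z axis along the hole, outwards.
- stand_hole2 (a point): Centre of the mouth of the upright stand's hole at y = -80 mm (on the top face, mouth chamfered 2 mm); z axis up.
- beer: Bystander: brown glass bottle, 62 mm in diameter, 220 mm high, origin under its centre.
- jar: Bystander: glass jar, 76 mm in diameter, 110 mm high, origin under its centre.
- potato_a: Bystander: peeled potato, 66 mm wide, 53 mm high, origin under its centre; lies between rack and stand.
- potato_b: Bystander: peeled potato, 60 mm wide, 48 mm high, origin under its centre; lies between rack and stand, nearer the robot.

How it is judged:
By the outcome, as a careful person would: the job done as asked, in the order asked, and still so for the second after the job is handed in, with the robot touching nothing.
It also fails if it takes over 70 s, if anything falls off the work surface, if the arm or the gripper's body presses on something with over 40 N, if the wrist force passes 120 N, or if a joint passes its speed limit or range.

## Working session

There is one attempt and no reset: what is moved stays moved. The work goes in short steps, Python scripts to look and compute and a tool call to move; the robot and the scene stay as the last step left them, time stands still between calls to the robot, and variables do not carry over. Pictures are saved under pics/ and viewed, at most 10 in all, crops included, and the job is handed in when it is done.

```bash
ls; mkdir -p pics; python3 - <<'E'
from station import ctrl, imaging
import cv2
o=ctrl.get_obs();print(o['t'],o['tool_pos'],o['tool_rot'],ctrl.tcp_to_grasp)
for n in("side","top"):
    im=imaging.get_image(n);cv2.imwrite(f"pics/{n}0.png",im[:,:,::-1]);p=imaging.camera_params(n);print(n,p)
E
```

```text
pics
station.py
0.0 [ 0.16650061 -0.6017496   0.23003593] [-3.11095984e+00 -4.22248286e-01 -1.89670250e-06] 0.0187
side {'fx': 469.22321589661414, 'fy': 469.22321589661414, 'cx': 319.33303277466587, 'cy': 200.0458866883285, 'k1': -0.07089981278824067, 'T': array([[ 0.99556879, -0.05365156,  0.07722891,  0.49396134],
       [-0.09384839, -0.51501025,  0.85203106, -0.96317008],
       [-0.00593912, -0.85550333, -0.51776324,  0.64295347],
       [ 0.        ,  0.        ,  0.        ,  1.        ]])}
top {'fx': 389.5668939352149, 'fy': 389.5668939352149, 'cx': 312.7487275178775, 'cy': 196.45483969133713, 'k1': -0.04884760645698861, 'T': array([[-0.0216572 , -0.99793927,  0.06040023,  0.51887872],
       [-0.99928372,  0.02348248,  0.02967539, -0.01827618],
       [-0.03103259, -0.05971428, -0.99773302,  0.97452655],
       [ 0.        ,  0.        ,  0.        ,  1.        ]])}
```

View pics/side0.png

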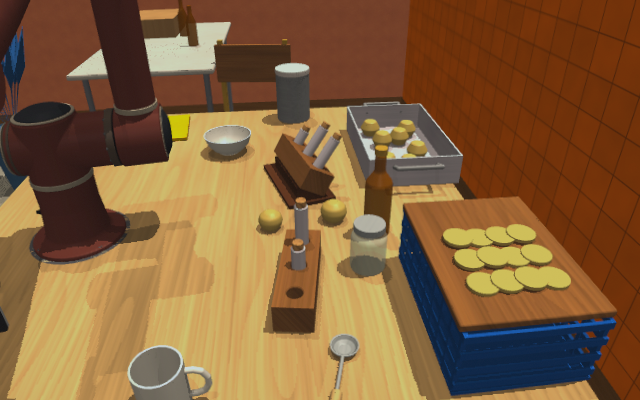

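View pics/top0.png

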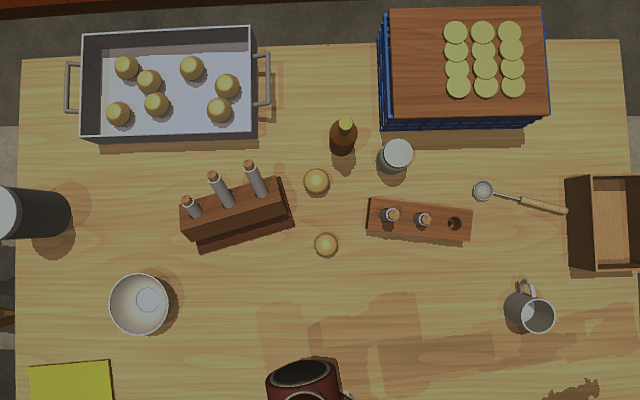

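The side view shows the slanted rack around (300,165) with its short tube farthest left. The stand runs from (300,235) to (297,325), with the long stray at its far hole (301,205), short_a at (298,250) and the free hole at (295,293). In the top view the short stray is at (190,207) and the stand tubes and hole are at (392,214), (424,219) and (454,223). I'll enlarge both views to measure.

```bash
python3 - <<'E'
import cv2,numpy as np
t=cv2.imread('pics/top0.png');s=cv2.imread('pics/side0.png')
a=cv2.resize(t[150:260,170:300],None,fx=5,fy=5,interpolation=cv2.INTER_CUBIC)
b=cv2.resize(t[190:250,355:485],None,fx=5,fy=5,interpolation=cv2.INTER_CUBIC)[:,:650]
c=cv2.resize(s[115:210,255:350],None,fx=6,fy=6,interpolation=cv2.INTER_CUBIC)
d=cv2.resize(s[190:335,255:350],None,fx=4,fy=4,interpolation=cv2.INTER_CUBIC)
cv2.imwrite('pics/tr.png',a)
def grid(im,x0,y0,k):
    for x in range(0,im.shape[1],10*k):cv2.putText(im,str(x0+x//k),(x,8),0,.3,(255,255,255),1);cv2.line(im,(x,0),(x,im.shape[0]),(0,255,255),1) if 0 else cv2.line(im,(x,10),(x,18),(0,255,255),1)
    for y in range(0,im.shape[0],10*k):cv2.putText(im,str(y0+y//k),(0,y+4),0,.3,(255,255,255),1)
    return im
grid(a,170,150,5);grid(b,355,190,5);grid(c,255,115,6);grid(d,255,190,4)
b2=np.zeros((300,650,3),np.uint8);b2[:]=b
h=np.vstack([a[:,:],b2])
cv2.imwrite('pics/tr.png',cv2.resize(h,None,fx=.7,fy=.7,interpolation=cv2.INTER_AREA))
hh=np.zeros((580,570+380,3),np.uint8);hh[:570,:570]=c;hh[:,570:]=d
cv2.imwrite('pics/sd.png',cv2.resize(hh,None,fx=.84,fy=.84,interpolation=cv2.INTER_AREA))
E
```

```text
(no output)
```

View pics/tr.png

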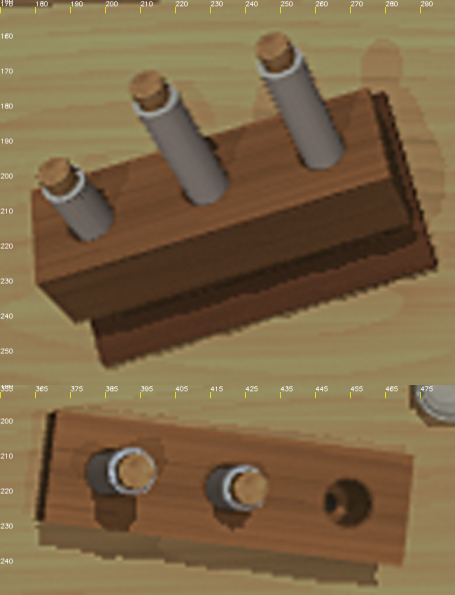

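View pics/sd.png

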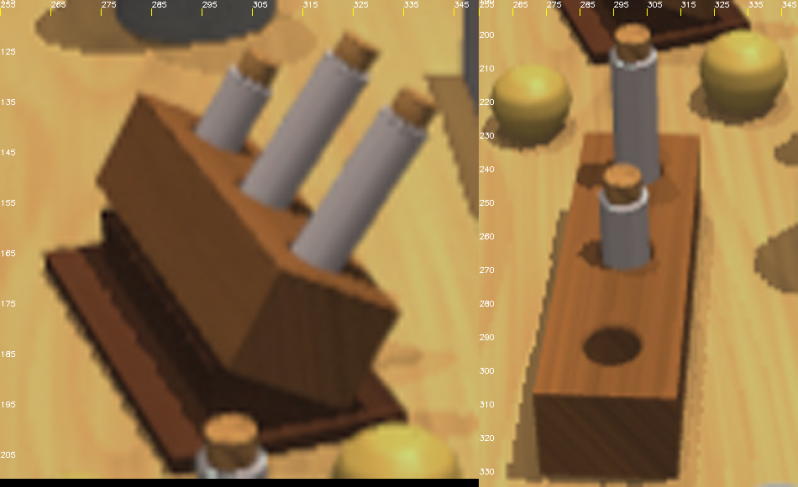

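```bash
cat > h.py <<'E'
import numpy as np,cv2
from station import ctrl, imaging
def ray(n,uv):
    p=imaging.camera_params(n);K=np.array([[p['fx'],0,p['cx']],[0,p['fy'],p['cy']],[0,0,1]])
    x,y=cv2.undistortPoints(np.array([[uv]],float),K,np.array([p['k1'],0,0,0.]))[0,0]
    d=p['T'][:3,:3]@[x,y,1];return p['T'][:3,3],d/np.linalg.norm(d)
def proj(n,P):
    p=imaging.camera_params(n);c=np.linalg.inv(p['T'])@np.r_[P,1];s=c[:2]/c[2]
    return s*(1+p['k1']*(s@s))*[p['fx'],p['fy']]+[p['cx'],p['cy']]
def tri(a,b):
    o1,d1=ray('top',a);o2,d2=ray('side',b)
    s=np.linalg.lstsq(np.c_[d1,-d2],o2-o1,rcond=None)[0]
    A=o1+s[0]*d1;B=o2+s[1]*d2;return (A+B)/2,np.linalg.norm(A-B)
def onz(n,uv,z):
    o,d=ray(n,uv);return o+d*(z-o[2])/d[2]
E
python3 - <<'E'
from h import *
np.set_printoptions(precision=4,suppress=True)
D={'rackNL':((180.6,230.9),(282.4,133.7)),'rackNR':((282.6,201.4),(311.5,168)),'rackFR':((275.7,175.7),(334,177.3)),
'stNL':((365.9,229.1),(285.7,230.2)),'stFL':((369.9,197.1),(320.8,230.2)),'stFR':((473,210.6),(313.9,308.5)),'stNR':((469.9,241.7),(271.4,306.4)),
'hole':((454.7,223.7),(294.6,293)),'ss':((186.6,199.4),(306.6,127.5)),'ls':((394.1,214),(300.5,199.8)),'sa':((426.4,219.4),(298.5,241.2)),'la':((213.1,174),(326.2,124.3)),'lb':((248,162.6),(337.5,134.4))}
P={}
for k,(a,b) in D.items():
    P[k],g=tri(a,b);print(k,P[k],round(g,4))
n=np.linalg.norm
print('rack len',n(P['rackNL']-P['rackNR']),'w',n(P['rackNR']-P['rackFR']),'st',n(P['stNL']-P['stNR']),n(P['stFL']-P['stFR']),n(P['stNL']-P['stFL']))
y=P['rackNL']-P['rackNR'];print('rack yaw',np.degrees(np.arctan2(-y[0],y[1])))
ps=[np.degrees(np.arctan2(-v[0],v[1])) for v in(P['stNL']-P['stNR'],P['stFL']-P['stFR'])];print(ps)
c=np.mean([P[k] for k in('stNL','stFL','stNR','stFR')],0)
w=np.radians(np.mean(ps));yd=np.array([-np.sin(w),np.cos(w),0])
print('stand c',c,[c+yd*s for s in(.08,0,-.08)])
w=np.arctan2(-y[0],y[1]);yr=np.array([-np.sin(w),np.cos(w),0]);xh=np.array([np.cos(w),np.sin(w),0])
a=np.radians(30);z=xh*np.sin(a)+np.array([0,0,np.cos(a)]);x=xh*np.cos(a)-np.array([0,0,np.sin(a)])
rc=((P['rackNL']+P['rackNR'])/2+x*.0375)*2/3+(P['rackFR']-x*.0375+yr*.12)/3
print('x',x,'z',z,'rc',rc,'expected z top centre',.035+.06*np.cos(a))
H=[rc+yr*s for s in(.08,0,-.08)];print(H)
for k,i,L in(('ss',0,.105),('la',1,.15),('lb',2,.15)):
    f=H[i]-z*.05;v=P[k]-f;u=v/n(v);print(k,n(v),'off axis deg',np.degrees(np.arccos(u@z)),'x,y,z',v@x,v@yr,v@z)
E
```

```text
rackNL [0.5015 0.3093 0.1024] 0.0021
rackNR [0.5655 0.0751 0.1064] 0.0071
rackFR [0.6266 0.0948 0.0661] 0.0034
stNL [ 0.4956 -0.1141  0.0544] 0.0015
stFL [ 0.5712 -0.1255  0.0568] 0.0029
stFR [ 0.5348 -0.3654  0.0594] 0.005
stNR [ 0.4619 -0.3544  0.0608] 0.0034
hole [ 0.5043 -0.3214  0.0584] 0.003
ss [0.5711 0.2859 0.1281] 0.002
ls [ 0.5282 -0.1627  0.1595] 0.0012
sa [ 0.5169 -0.2409  0.1153] 0.0045
la [0.6207 0.2158 0.1639] 0.0003
lb [0.6422 0.1407 0.1656] 0.0006
rack len 0.24280883743251372 w 0.07576625928618692 st 0.24269727163140034 0.24265340666846685 0.0764600509122033
rack yaw 15.278051156343444
[np.float64(-7.992342237790404), np.float64(-8.623736414613058)]
stand c [ 0.5159 -0.2398  0.0579] [array([ 0.5274, -0.1607,  0.0579]), array([ 0.5159, -0.2398,  0.0579]), array([ 0.5043, -0.319 ,  0.0579])]
x [ 0.8354  0.2282 -0.5   ] z [0.4823 0.1318 0.866 ] rc [0.5644 0.2012 0.0854] expected z top centre 0.08696152422706632
[array([0.5433, 0.2783, 0.0854]), array([0.5644, 0.2012, 0.0854]), array([0.5855, 0.124 , 0.0854])]
ss 0.10145398757025265 off axis deg 2.0375280511193714 x,y,z 0.0036069668039752484 -3.134645358732617e-05 0.10138984368160278
la 0.1474571221212938 off axis deg 4.3219062292151715 x,y,z 0.01108871977687801 -0.0007245480526307863 0.14703781210329353
lb 0.14938953776079766 off axis deg 4.274498323221941 x,y,z 0.011073682391306953 0.0011643935085742288 0.14897399685327115
```

```bash
cat >> h.py <<'E'
from scipy.spatial.transform import Rotation as Rn
np.set_printoptions(precision=4,suppress=True)
wr=np.radians(15.28);yr=np.array([-np.sin(wr),np.cos(wr),0]);xr=np.array([np.cos(wr)*.866,np.sin(wr)*.866,-.5]);zr=np.cross(xr,yr)
RH=[np.array([.5644,.2012,.0862])+yr*s for s in(.08,0,-.08)]
ws=np.radians(-8.3);ys=np.array([-np.sin(ws),np.cos(ws),0]);xs=np.array([np.cos(ws),np.sin(ws),0]);zs=np.array([0,0,1.])
SH=[np.array([.5159,-.2398,.059])+ys*s for s in(.08,0,-.08)]
def to(G,y,z):
    """row reaching grasp point G, tool y ~ y, tool z = -z (tube axis)"""
    o=ctrl.get_obs();R0=Rn.from_rotvec(o['tool_rot']).as_matrix()
    tz=-z/np.linalg.norm(z);ty=y-tz*(y@tz);ty/=np.linalg.norm(ty);R=np.c_[np.cross(ty,tz),ty,tz]
    T=G+tz*ctrl.tcp_to_grasp;d=R0.T@(T-o['tool_pos']);r=Rn.from_matrix(R0.T@R).as_rotvec()
    print('row',d,r,'dist',np.linalg.norm(d),np.linalg.norm(r),'t',o['t'])
E
python3 - <<'E'
from h import *
ss=np.array([.5711,.2859,.1285]);b=RH[0]-zr*.05+xr*.001;u=(ss-b)/np.linalg.norm(ss-b)
G=b+u*.077;print(u,zr,G)
to(G+u*.09+[0,0,.06],xr,u)
E
```

```text
[0.5053 0.1374 0.8519] [0.4823 0.1318 0.866 ] [0.5589 0.2826 0.108 ]
row [ 0.6513 -0.7477  0.003 ] [ 0.4315 -0.4321 -1.5236] dist 0.9915635416000419 1.6414336000407865 t 0.1
```

The rows are not in the units I measure in: turns go in shares of 60 degrees. I convert before sending: -1 rad / 1.0472 = -0.9549.

Emit:
pendant --segments '[0.085, 0.2, -0.2, -0.08, 0.0955, -0.0955, -0.382, 0.085, 0.2, -0.2, -0.08, 0.0955, -0.0955, -0.382, 0.085, 0.2, -0.2, -0.08, 0.0955, -0.0955, -0.382, 0.085, 0.2, -0.2, -0.08, 0.0955, -0.0955, -0.382, 0.085, 0.2, -0.2, -0.08, 0.0955, -0.0955, -0.382, 0.085, 0.2, -0.2, -0.08, 0.0955, -0.0955, -0.382, 0.085, 0.4, -0.5, -0.08, 0.2387, -0.2387, -0.9549, 0.085, 0.4, -0.5, -0.08, 0.2387, -0.2387, -0.9549, 0.085, 0.4, -0.5, -0.08, 0.2387, -0.2387, -0.9549, 0.085, 0.4, -0.5, -0.08, 0.2387, -0.2387, -0.9549, 0.085, 0.4, -0.5, -0.08, 0.2387, -0.2387, -0.9549, 0.085, 0.4, -0.5, -0.08, 0.2387, -0.2387, -0.9549, 0.085, 0.4, -0.5, -0.08, 0.2387, -0.2387, -0.9549, 0.085, 0.4, -0.5, -0.08, 0.2387, -0.2387, -0.9549, 0.085, 0.4, -0.5, -0.08, 0.2387, -0.2387, -0.9549]' --grip_force 30

```text
t: 1.35
tool_pos: [0.4098, -0.0373, 0.3102]
tool_rot: [-2.334, -1.738, 0.396]
contact_force: [0.7, -0.5, 0.1]
opening: 0.0849
grip_force: 0.0
```

```bash
python3 - <<'E'
from h import *
b=RH[0]-zr*.05+xr*.001;u=np.array([.5053,.1374,.8519])
to(b+u*.167,xr,u)
E
```

```text
row [0.3791 0.1182 0.0729] [ 0.1939 -0.1485 -0.5294] dist 0.40374945777211774 0.5830382362050059 t 1.35
```

To row units: -0.53 rad / 1.0472 = -0.5061.

Emit:
pendant --segments '[0.085, 0.38, 0.118, -0.02, 0.1814, -0.1432, -0.5061, 0.085, 0.38, 0.118, -0.02, 0.1814, -0.1432, -0.5061, 0.085, 0.38, 0.118, -0.02, 0.1814, -0.1432, -0.5061, 0.085, 0.38, 0.118, -0.02, 0.1814, -0.1432, -0.5061, 0.085, 0.38, 0.118, -0.02, 0.1814, -0.1432, -0.5061, 0.085, 0.38, 0.118, -0.02, 0.1814, -0.1432, -0.5061, 0.085, 0.38, 0.118, -0.02, 0.1814, -0.1432, -0.5061, 0.085, 0.38, 0.118, -0.02, 0.1814, -0.1432, -0.5061, 0.085, 0.38, 0.118, -0.02, 0.1814, -0.1432, -0.5061, 0.085, 0.38, 0.118, -0.02, 0.1814, -0.1432, -0.5061, 0.085, 0.38, 0.118, 0.05, 0.1814, -0.1432, -0.5061, 0.085, 0.38, 0.118, 0.05, 0.1814, -0.1432, -0.5061, 0.085, 0.38, 0.118, 0.05, 0.1814, -0.1432, -0.5061, 0.085, 0.38, 0.118, 0.05, 0.1814, -0.1432, -0.5061]'

```text
t: 2.52
tool_pos: [0.6012, 0.2905, 0.1881]
tool_rot: [-1.662, -2.179, 0.621]
contact_force: [1.0, -0.4, 0.2]
opening: 0.0852
grip_force: 0.0
```

```bash
python3 - <<'E'
from h import *
b=RH[0]-zr*.05+xr*.001;u=np.array([.5053,.1374,.8519])
to(b+u*.077,xr,u)
cv2.imwrite('pics/s1.png',np.vstack([cv2.resize(imaging.get_image('side')[60:240,190:410,::-1],None,fx=2,fy=2)]))
t=cv2.resize(imaging.get_image('top')[130:270,150:330,::-1],None,fx=2,fy=2)
s=cv2.imread('pics/s1.png');c=np.zeros((360,800,3),np.uint8);c[:,:440]=s;c[:280,440:]=t;cv2.imwrite('pics/c1.png',c)
E
```

```text
row [0.0038 0.0057 0.1094] [-0.0027  0.003  -0.0001] dist 0.1095797722393059 0.004034613264642364 t 2.5167
```

View pics/c1.png

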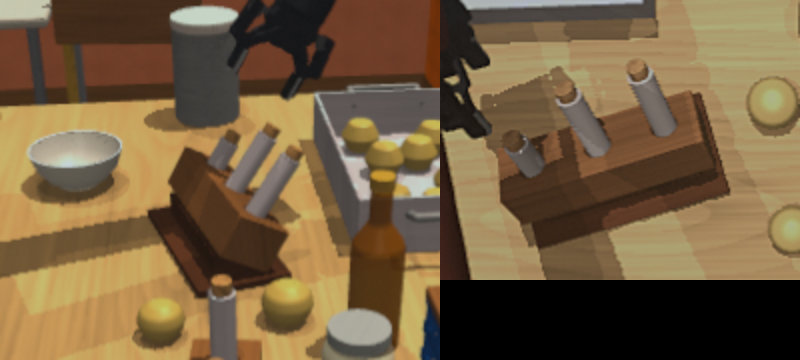

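The crops show the open gripper up and to the right of the rack in the side view (about (335,90)) and left of it in the top view (about (162,180)). I'll check this against the projected TCP and fingers.

```bash
python3 - <<'E'
from h import *
o=ctrl.get_obs();R=Rn.from_rotvec(o['tool_rot']).as_matrix();T=o['tool_pos'];print(o['tool_pos'],R,o['q'])
for k in(-1,0,1):
  P=T+R@[0,k*.045,-.013];print(P,proj('top',P),proj('side',P))
for P in SH+RH: print(proj('top',P),proj('side',P))
E
```

```text
[0.6037 0.2908 0.1928] [[-0.2639  0.8249 -0.4998]
 [ 0.9646  0.2248 -0.1381]
 [-0.0015 -0.5186 -0.855 ]] [0.3257 0.5344 1.1651 0.0318 1.9864 0.0638]
[0.5731 0.2825 0.2272] [170.5085 195.2138] [306.3447  94.3149]
[0.6102 0.2926 0.2039] [170.1843 177.7682] [319.5155 100.7412]
[0.6474 0.3027 0.1805] [169.9068 161.4467] [332.2299 106.9581]
[385.6202 214.7383] [301.0688 240.1061]
[419.6784 218.899 ] [297.6584 264.1135]
[453.7136 223.0494] [293.7206 291.8767]
[196.2213 211.8638] [297.0889 142.5025]
[229.1001 201.998 ] [306.2633 153.6843]
[262.2405 192.069 ] [316.4116 166.0578]
```

```bash
cat > t1.py <<'E'
from h import *
b=RH[0]-zr*.05+xr*.001;u=np.array([.5053,.1374,.8519])
to(b+u*.077,xr,u)
E
python3 t1.py
```

```text
row [0.004  0.005  0.1147] [ 0.006   0.0021 -0.0005] dist 0.1148790309672742 0.006348446069948234 t 2.6167
```

Emit:
pendant --segments '[0.085, 0.004, 0.002, 0.05, 0, 0, 0, 0.085, 0.004, 0.002, 0.08, 0, 0, 0, 0.085, 0.004, 0.002, 0.08, 0, 0, 0, 0.085, 0.004, 0.002, 0.08, 0, 0, 0, 0.085, 0.004, 0.002, 0.08, 0, 0, 0]'

```text
t: 3.03
tool_pos: [0.5658, 0.2845, 0.1249]
tool_rot: [-1.669, -2.185, 0.608]
contact_force: [0.0, -0.0, 0.2]
opening: 0.0848
grip_force: 0.0
```

```bash
python3 t1.py
```

```text
row [-0.      0.0025  0.0368] [ 0.009   0.0018 -0.0005] dist 0.036882088380816004 0.009181192120228537 t 3.0333
```

To row units: 0.009 rad / 1.0472 = 0.0086.

Emit:
pendant --segments '[0.085, 0, 0.0025, 0.035, 0.0086, 0, 0, 0.085, 0, 0.0025, 0.037, 0.0086, 0, 0, 0.085, 0, 0.0025, 0.037, 0.0086, 0, 0, 0.085, 0, 0.0025, 0.037, 0.0086, 0, 0]'

```text
t: 3.37
tool_pos: [0.5489, 0.2801, 0.0909]
tool_rot: [-1.663, -2.179, 0.619]
contact_force: [0.3, -0.0, -0.2]
opening: 0.0853
grip_force: 0.0
```

```bash
python3 t1.py
```

```text
row [-0.0002 -0.0001 -0.0013] [-0.0016  0.002  -0.0003] dist 0.0013136725133833377 0.0025820768070876927 t 3.3667
```

Emit:
pendant --segments '[0.02, 0, 0, 0, 0, 0, 0, 0.02, 0, 0, 0, 0, 0, 0, 0.02, 0, 0, 0, 0, 0, 0, 0.02, 0, 0, 0, 0, 0, 0, 0.02, 0, 0, 0, 0, 0, 0, 0.02, 0, 0, 0, 0, 0, 0, 0.02, 0, 0, 0, 0, 0, 0, 0.02, 0, 0, 0, 0, 0, 0]' --grip_force 25

```text
t: 4.03
tool_pos: [0.547, 0.2796, 0.0889]
tool_rot: [-1.661, -2.177, 0.623]
contact_force: [1.1, -0.2, 2.7]
opening: 0.0274
grip_force: 26.6
```

```bash
python3 t1.py
```

```text
row [-0.0003  0.0004 -0.004 ] [-0.0048  0.0023 -0.0002] dist 0.004035240571962745 0.005313297500615364 t 4.0333
```

Emit:
pendant --segments '[0.02, 0, 0, -0.01, 0, 0, 0, 0.02, 0, 0, -0.02, 0, 0, 0, 0.02, 0, 0, -0.03, 0, 0, 0, 0.02, 0, 0, -0.04, 0, 0, 0]'

```text
t: 4.37
tool_pos: [0.568, 0.2854, 0.1236]
tool_rot: [-1.662, -2.177, 0.622]
contact_force: [0.1, -0.3, -0.8]
opening: 0.0272
grip_force: 26.6
```

Emit:
pendant --segments '[0.02, 0, 0, -0.02, 0, 0, 0, 0.02, 0, 0, -0.05, 0, 0, 0, 0.02, 0, 0, -0.09, 0, 0, 0, 0.02, 0, 0, -0.13, 0, 0, 0, 0.02, 0, 0, -0.14, 0, 0, 0, 0.02, 0, 0, -0.14, 0, 0, 0, 0.02, 0, 0, -0.14, 0, 0, 0]'

```text
t: 4.95
tool_pos: [0.639, 0.305, 0.242]
tool_rot: [-1.662, -2.178, 0.621]
contact_force: [-0.9, -0.1, -1.7]
opening: 0.0274
grip_force: 26.6
```

```bash
python3 - <<'E'
from h import *
to(SH[2]+zs*.17,xs,zs)
E
```

```text
row [-0.5662 -0.2334  0.1829] [-0.5464  0.1157  0.4011] dist 0.6391580234818433 0.6875814531525206 t 4.95
```

```bash
python3 - <<'E'
from h import *
to(np.array([.55,.2,.33]),xs,zs);to(np.array([.47,-.05,.32]),xs,zs);to(SH[2]+zs*.24,xs,zs)
E
```

```text
row [-0.0779 -0.133   0.001 ] [-0.5464  0.1157  0.4011] dist 0.15412585744043608 0.6875814531525206 t 4.95
row [-0.2979 -0.2493  0.0852] [-0.5464  0.1157  0.4011] dist 0.39765979149019737 0.6875814531525206 t 4.95
row [-0.5663 -0.2703  0.1234] [-0.5464  0.1157  0.4011] dist 0.6395147058113466 0.6875814531525206 t 4.95
```

To row units: -0.546 rad / 1.0472 = -0.5214.

Emit:
pendant --segments '[0.02, -0.08, -0.13, 0, -0.2578, 0.0573, 0.191, 0.02, -0.08, -0.13, 0, -0.2578, 0.0573, 0.191, 0.02, -0.08, -0.13, 0, -0.2578, 0.0573, 0.191, 0.02, -0.08, -0.13, 0, -0.2578, 0.0573, 0.191, 0.02, -0.3, -0.25, 0.085, -0.5214, 0.1108, 0.3829, 0.02, -0.3, -0.25, 0.085, -0.5214, 0.1108, 0.3829, 0.02, -0.3, -0.25, 0.085, -0.5214, 0.1108, 0.3829, 0.02, -0.3, -0.25, 0.085, -0.5214, 0.1108, 0.3829, 0.02, -0.3, -0.25, 0.085, -0.5214, 0.1108, 0.3829, 0.02, -0.3, -0.25, 0.085, -0.5214, 0.1108, 0.3829, 0.02, -0.566, -0.27, 0.123, -0.5214, 0.1108, 0.3829, 0.02, -0.566, -0.27, 0.123, -0.5214, 0.1108, 0.3829, 0.02, -0.566, -0.27, 0.123, -0.5214, 0.1108, 0.3829, 0.02, -0.566, -0.27, 0.123, -0.5214, 0.1108, 0.3829, 0.02, -0.566, -0.27, 0.123, -0.5214, 0.1108, 0.3829, 0.02, -0.566, -0.27, 0.123, -0.5214, 0.1108, 0.3829, 0.02, -0.566, -0.27, 0.123, -0.5214, 0.1108, 0.3829, 0.02, -0.566, -0.27, 0.123, -0.5214, 0.1108, 0.3829, 0.02, -0.566, -0.27, 0.123, -0.5214, 0.1108, 0.3829]'

```text
t: 6.53
tool_pos: [0.5025, -0.319, 0.2768]
tool_rot: [-2.373, -2.047, 0.004]
contact_force: [0.8, 0.6, -1.0]
opening: 0.0275
grip_force: 26.5
```

```bash
python3 - <<'E'
from h import *
to(SH[2]+zs*(.115),xs,zs)
E
```

```text
row [-0.0001  0.0027  0.1214] [-0.0075 -0.0029 -0.0023] dist 0.12147217338380166 0.00835784281728854 t 6.5333
```

To row units: -0.004 rad / 1.0472 = -0.0038.

Emit:
pendant --segments '[0.02, 0, 0.002, 0.04, -0.0038, 0, 0, 0.02, 0, 0.002, 0.08, -0.0038, 0, 0, 0.02, 0, 0.002, 0.12, -0.0038, 0, 0, 0.02, 0, 0.002, 0.138, -0.0038, 0, 0, 0.02, 0, 0.002, 0.138, -0.0038, 0, 0, 0.02, 0, 0.002, 0.138, -0.0038, 0, 0, 0.02, 0, 0.002, 0.138, -0.0038, 0, 0]'

```text
t: 7.12
tool_pos: [0.5067, -0.3187, 0.1443]
tool_rot: [2.372, 2.053, 0.002]
contact_force: [0.8, 0.5, -0.0]
opening: 0.0272
grip_force: 26.5
```

```bash
python3 - <<'E'
from h import *
to(SH[2]+zs*(.095),xs,zs)
s=cv2.resize(imaging.get_image('side')[200:340,230:370,::-1],None,fx=4,fy=4,interpolation=cv2.INTER_CUBIC)
t=cv2.resize(imaging.get_image('top')[180:260,400:500,::-1],None,fx=2.4,fy=2.4,interpolation=cv2.INTER_CUBIC)
c=np.zeros((560,800,3),np.uint8);c[:,:560]=s;c[:192,560:]=t;cv2.imwrite('pics/c2.png',c)
o=ctrl.get_obs();R=Rn.from_rotvec(o['tool_rot']).as_matrix()
print(o['tool_pos'],proj('side',o['tool_pos']+R@[0,0,.0543]),proj('side',SH[2]))
E
```

```text
row [-0.0006 -0.0023  0.009 ] [0.0041 0.0019 0.0012] dist 0.009306567543058244 0.00468392286572485 t 7.1167
[ 0.5073 -0.3196  0.1455] [294.9119 278.5351] [293.7206 291.8767]
```

View pics/c2.png

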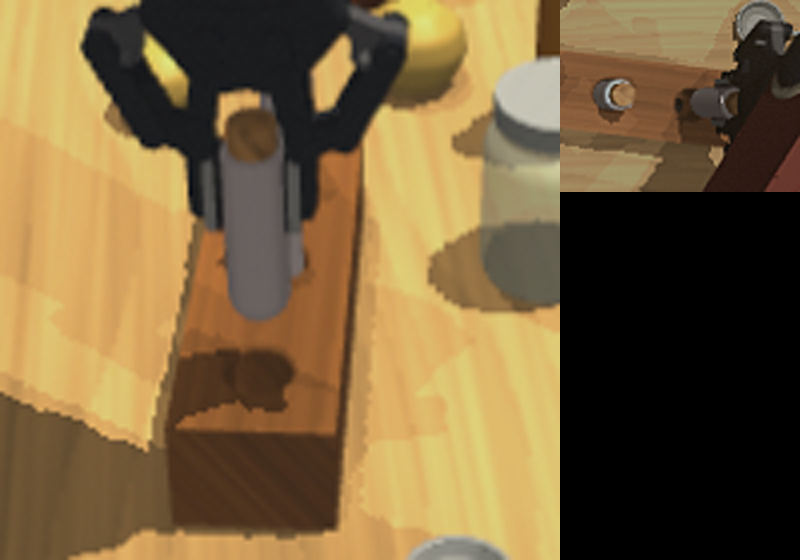

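The side view shows the tube tip at about (294.5,280), directly above the hole at about (295.5,293). I'll check its position and tilt by midline and cork.

```bash
python3 - <<'E'
from h import *
o=ctrl.get_obs();R=Rn.from_rotvec(o['tool_rot']).as_matrix();T=o['tool_pos']
im=imaging.get_image('side')
hsv=cv2.cvtColor(im,cv2.COLOR_RGB2HSV)
for r in range(240,282,4):
    m=[c for c in range(282,308) if hsv[r,c,1]<90 and hsv[r,c,2]>60]
    d=(r-278.5)/(proj('side',T+R@[0,0,-.04])-proj('side',T+R@[0,0,.0543]))[1]
    pr=[proj('side',T+R@[0,0,s]) for s in np.linspace(-.05,.06,60)]
    k=min(pr,key=lambda p:abs(p[1]-r));print(r,m[:1],m[-1:],len(m),np.mean(m) if m else 0,k)
print('cork',tri((470.8,221.7),(293,229.5)),T, 'pred side',proj('side',T+R@[0,0,-.0507]),'top',proj('top',T+R@[0,0,-.0507]))
print(R[:,2],R[:,0],SH[2])
E
```

```text
240 [282] [302] 19 291.94736842105266 [292.9551 240.3909]
244 [282] [304] 20 293.45 [293.137  243.9599]
248 [282] [304] 20 293.45 [293.3623 248.3716]
252 [282] [304] 19 293.0 [293.5407 251.8617]
256 [282] [305] 19 294.0 [293.7616 256.1761]
260 [287] [305] 19 296.0 [293.9366 259.5896]
264 [287] [305] 19 296.0 [294.1533 263.8095]
268 [287] [304] 18 295.5 [294.3676 267.9779]
272 [288] [302] 15 295.0 [294.5797 272.0958]
276 [289] [301] 13 295.0 [294.7895 276.1639]
280 [] [] 0 0 [294.997  280.1828]
cork (array([ 0.5082, -0.3101,  0.1908]), np.float64(0.000131215684295221)) [ 0.5073 -0.3196  0.1455] pred side [292.4289 230.044 ] top [476.5406 222.2649]
[ 0.0056 -0.004  -1.    ] [ 0.1436  0.9896 -0.0031] [ 0.5044 -0.319   0.059 ]
```

To row units: 0.005 rad / 1.0472 = 0.0048.

Emit:
pendant --segments '[0.02, 0, -0.0027, 0.01, 0.0048, 0.0029, 0, 0.02, 0, -0.0027, 0.02, 0.0048, 0.0029, 0, 0.02, 0, -0.0027, 0.028, 0.0048, 0.0029, 0, 0.02, 0, -0.0027, 0.034, 0.0048, 0.0029, 0, 0.02, 0, -0.0027, 0.038, 0.0048, 0.0029, 0, 0.02, 0, -0.0027, 0.042, 0.0048, 0.0029, 0, 0.02, 0, -0.0027, 0.045, 0.0048, 0.0029, 0, 0.02, 0, -0.0027, 0.045, 0.0048, 0.0029, 0, 0.02, 0, -0.0027, 0.045, 0.0048, 0.0029, 0]'

```text
t: 8.02
tool_pos: [0.5036, -0.3191, 0.0971]
tool_rot: [-2.375, -2.053, 0.0]
contact_force: [3.7, -3.4, -2.7]
opening: 0.0273
grip_force: 26.3
```

```bash
python3 - <<'E'
from h import *
o=ctrl.get_obs();print(o['wrist_torque'])
to(SH[2]+zs*(.03),xs,zs)
E
```

```text
[-0.6673 -0.6394 -0.0144]
row [0.0002 0.0007 0.0268] [-0.0019 -0.0014  0.    ] dist 0.026854854549143676 0.002372187063929352 t 8.0167
```

Emit:
pendant --segments '[0.02, -0.001, 0.0006, 0, 0, 0, 0, 0.02, -0.001, 0.0006, 0.006, 0, 0, 0, 0.02, -0.001, 0.0006, 0.012, 0, 0, 0, 0.02, -0.001, 0.0006, 0.018, 0, 0, 0, 0.02, -0.001, 0.0006, 0.022, 0, 0, 0, 0.02, -0.001, 0.0006, 0.022, 0, 0, 0]'

```text
t: 8.52
tool_pos: [0.5036, -0.3195, 0.0742]
tool_rot: [-2.373, -2.052, 0.0]
contact_force: [2.7, -2.4, -2.7]
opening: 0.0273
grip_force: 26.4
```

```bash
python3 - <<'E'
from h import *
o=ctrl.get_obs();print(o['wrist_torque'],o['tool_pos'])
E
```

```text
[-0.5305 -0.6797  0.0148] [ 0.5036 -0.3195  0.0742]
```

Emit:
pendant --segments '[0.02, -0.0005, 0.0003, 0.003, 0, 0, 0, 0.02, -0.0005, 0.0003, 0.006, 0, 0, 0, 0.02, -0.0005, 0.0003, 0.0075, 0, 0, 0, 0.02, -0.0005, 0.0003, 0.0075, 0, 0, 0]'

```text
t: 8.85
tool_pos: [0.5036, -0.3199, 0.0673]
tool_rot: [-2.372, -2.052, 0.001]
contact_force: [1.4, -1.1, -1.2]
opening: 0.0271
grip_force: 26.5
```

Emit:
pendant --segments '[0.02, 0, 0, 0.001, 0, 0, 0, 0.02, 0, 0, 0.0015, 0, 0, 0, 0.02, 0, 0, 0.0015, 0, 0, 0]'

```text
t: 9.1
tool_pos: [0.5036, -0.32, 0.0662]
tool_rot: [-2.373, -2.052, 0.001]
contact_force: [0.0, -0.3, -0.6]
opening: 0.0274
grip_force: 26.5
```

Emit:
pendant --segments '[0.02, 0, 0, 0.0007, 0, 0, 0, 0.02, 0, 0, 0.0014, 0, 0, 0, 0.02, 0, 0, 0.0014, 0, 0, 0]'

```text
t: 9.35
tool_pos: [0.5037, -0.32, 0.0647]
tool_rot: [-2.373, -2.052, 0.001]
contact_force: [-0.1, -0.3, -0.6]
opening: 0.0273
grip_force: 26.5
```

Emit:
pendant --segments '[0.02, 0, 0, 0.0007, 0, 0, 0, 0.02, 0, 0, 0.0014, 0, 0, 0, 0.02, 0, 0, 0.0014, 0, 0, 0]'

```text
t: 9.6
tool_pos: [0.5037, -0.3201, 0.0633]
tool_rot: [-2.373, -2.052, 0.001]
contact_force: [0.2, -0.3, 0.4]
opening: 0.0274
grip_force: 26.5
```

Emit:
pendant --segments '[0.02, 0, 0, 0.0007, 0, 0, 0, 0.02, 0, 0, 0.001, 0, 0, 0, 0.02, 0, 0, 0.001, 0, 0, 0]'

```text
t: 9.85
tool_pos: [0.5039, -0.3202, 0.0628]
tool_rot: [-2.373, -2.053, 0.001]
contact_force: [-0.8, 0.5, -0.1]
opening: 0.0274
grip_force: 26.7
```

Emit:
pendant --segments '[0.02, 0, 0, 0.001, 0, 0, 0, 0.02, 0, 0, 0.001, 0, 0, 0, 0.02, 0, 0, 0.001, 0, 0, 0]'

```text
t: 10.1
tool_pos: [0.504, -0.3204, 0.0626]
tool_rot: [-2.373, -2.053, 0.001]
contact_force: [-2.5, 1.6, 5.5]
opening: 0.0272
grip_force: 27.2
```

Emit:
pendant --segments '[0.02, 0, 0, 0.001, 0, 0, 0, 0.02, 0, 0, 0.001, 0, 0, 0, 0.02, 0, 0, 0.001, 0, 0, 0]'

```text
t: 10.35
tool_pos: [0.5041, -0.3205, 0.0625]
tool_rot: [-2.373, -2.053, 0.001]
contact_force: [-2.8, 2.4, 9.6]
opening: 0.0273
grip_force: 27.7
```

Emit:
pendant --segments '[0.02, 0, 0, -0.0015, 0, 0, 0, 0.085, 0, 0, -0.0015, 0, 0, 0, 0.085, 0, 0, -0.0015, 0, 0, 0, 0.085, 0, 0, -0.0015, 0, 0, 0, 0.085, 0, 0, -0.0015, 0, 0, 0, 0.085, 0, 0, -0.0015, 0, 0, 0, 0.085, 0, 0, -0.03, 0, 0, 0, 0.085, 0, 0, -0.07, 0, 0, 0, 0.085, 0, 0, -0.11, 0, 0, 0, 0.085, 0, 0, -0.15, 0, 0, 0, 0.085, 0, 0, -0.17, 0, 0, 0, 0.085, 0, 0, -0.17, 0, 0, 0]'

```text
t: 11.35
tool_pos: [0.5069, -0.3228, 0.2385]
tool_rot: [2.37, 2.05, 0.003]
contact_force: [0.8, -0.2, 1.1]
opening: 0.0849
grip_force: 0.0
```

```bash
python3 - <<'E'
from h import *
L=np.array([.5282,-.1627,.1595]);b=SH[0]-[0,0,.05];u=(L-b)/np.linalg.norm(L-b);print(u,np.linalg.norm(L-b))
to(SH[0]+zs*.185,xs,zs)
s=cv2.resize(imaging.get_image('side')[190:340,240:360,::-1],None,fx=3,fy=3,interpolation=cv2.INTER_CUBIC)
cv2.imwrite('pics/c3.png',s)
E
```

```text
[ 0.005  -0.0137  0.9999] 0.15051600201465384
row [ 0.1634 -0.0032  0.0125] [0.0074 0.0041 0.0002] dist 0.16393896153271237 0.008500374051551034 t 11.35
```

View pics/c3.png

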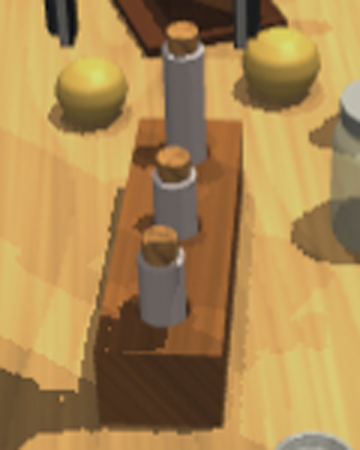

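The picture shows the short tube seated upright in the free hole at about (294,285), level with short_a. Now I'll go above the long stray.

To row units: 0.007 rad / 1.0472 = 0.0067.

Emit:
pendant --segments '[0.085, 0.04, 0, 0, 0, 0, 0, 0.085, 0.08, -0.003, 0, 0.0067, 0.0038, 0, 0.085, 0.12, -0.003, 0, 0.0067, 0.0038, 0, 0.085, 0.162, -0.003, 0, 0.0067, 0.0038, 0, 0.085, 0.162, -0.003, 0, 0.0067, 0.0038, 0, 0.085, 0.162, -0.003, 0, 0.0067, 0.0038, 0, 0.085, 0.162, -0.003, 0, 0.0067, 0.0038, 0, 0.085, 0.162, -0.003, 0, 0.0067, 0.0038, 0]'

```text
t: 12.07
tool_pos: [0.5242, -0.1608, 0.2298]
tool_rot: [-2.367, -2.045, 0.005]
contact_force: [-0.4, -0.2, 1.2]
opening: 0.0852
grip_force: 0.0
```

```bash
python3 - <<'E'
from h import *
to(np.array([.528,-.1622,.125]),xs,zs)
o=ctrl.get_obs();print(o['tool_pos'])
E
```

```text
row [-0.0017  0.0055  0.1234] [-0.012  -0.0065 -0.0011] dist 0.12351960690876822 0.013738285730373794 t 12.0667
[ 0.5242 -0.1608  0.2298]
```

To row units: -0.006 rad / 1.0472 = -0.0057.

Emit:
pendant --segments '[0.085, -0.001, 0.003, 0.03, -0.0057, -0.0029, 0, 0.085, -0.001, 0.003, 0.06, -0.0057, -0.0029, 0, 0.085, -0.001, 0.003, 0.09, -0.0057, -0.0029, 0, 0.085, -0.001, 0.003, 0.11, -0.0057, -0.0029, 0, 0.085, -0.001, 0.003, 0.12, -0.0057, -0.0029, 0, 0.085, -0.001, 0.003, 0.12, -0.0057, -0.0029, 0, 0.085, -0.001, 0.003, 0.12, -0.0057, -0.0029, 0, 0.085, -0.001, 0.003, 0.12, -0.0057, -0.0029, 0, 0.085, -0.001, 0.003, 0.12, -0.0057, -0.0029, 0]'

```text
t: 12.82
tool_pos: [0.5278, -0.1613, 0.1132]
tool_rot: [-2.375, -2.053, -0.002]
contact_force: [0.0, -0.1, 0.2]
opening: 0.0852
grip_force: 0.0
```

```bash
python3 - <<'E'
from h import *
to(np.array([.528,-.1622,.125]),xs,zs)
o=ctrl.get_obs();print(o['tool_pos'])
E
```

```text
row [-0.0009  0.0003  0.0069] [-0.0005 -0.0022 -0.0002] dist 0.006974621759886455 0.002298700535583404 t 12.8167
[ 0.5278 -0.1613  0.1132]
```

Well aligned; down 7 mm and grip.

Emit:
pendant --segments '[0.085, -0.001, 0, 0.005, 0, 0, 0, 0.085, -0.001, 0, 0.007, 0, 0, 0, 0.02, -0.001, 0, 0.007, 0, 0, 0, 0.02, -0.001, 0, 0.007, 0, 0, 0, 0.02, -0.001, 0, 0.007, 0, 0, 0, 0.02, -0.001, 0, 0.007, 0, 0, 0, 0.02, -0.001, 0, 0.007, 0, 0, 0, 0.02, -0.001, 0, 0.007, 0, 0, 0, 0.02, -0.001, 0, 0.007, 0, 0, 0, 0.02, -0.001, 0, 0.007, 0, 0, 0]' --grip_force 35

```text
t: 13.65
tool_pos: [0.5265, -0.1614, 0.1042]
tool_rot: [-2.373, -2.052, -0.0]
contact_force: [0.4, -0.3, 0.5]
opening: 0.0269
grip_force: 34.3
```

```bash
python3 - <<'E'
from h import *
o=ctrl.get_obs();print(o['tool_pos'],o['wrist_torque'])
E
```

```text
[ 0.5265 -0.1614  0.1042] [ 0.0359 -0.0298 -0.0705]
```

Emit:
pendant --segments '[0.02, 0, 0, -0.01, 0, 0, 0, 0.02, 0, 0, -0.025, 0, 0, 0, 0.02, 0, 0, -0.045, 0, 0, 0, 0.02, 0, 0, -0.065, 0, 0, 0, 0.02, 0, 0, -0.1, 0, 0, 0, 0.02, 0, 0, -0.14, 0, 0, 0, 0.02, 0, 0, -0.18, 0, 0, 0, 0.02, 0, 0, -0.21, 0, 0, 0, 0.02, 0, 0, -0.21, 0, 0, 0, 0.02, 0, 0, -0.21, 0, 0, 0]'

```text
t: 14.48
tool_pos: [0.5277, -0.1625, 0.3174]
tool_rot: [-2.376, -2.055, -0.003]
contact_force: [-0.6, 0.6, -0.7]
opening: 0.0271
grip_force: 34.9
```

```bash
python3 - <<'E'
from h import *
to(np.array([.47,.05,.335]),xr,zs*.93+xs*.2);to(RH[0]+zr*(.0942+.0187+.12),xr,zr)
E
```

```text
row [ 0.202  -0.0917  0.001 ] [ 0.2102  0.038  -0.3729] dist 0.22183774080712687 0.42975835297409865 t 14.4833
row [0.4813 0.05   0.0466] [ 0.5171 -0.1093 -0.4015] dist 0.486137311857179 0.6637140951176007 t 14.4833
```

To row units: 0.517 rad / 1.0472 = 0.4937.

Emit:
pendant --segments '[0.02, 0.2, -0.09, 0, 0.191, 0, -0.191, 0.02, 0.2, -0.09, 0, 0.191, 0, -0.191, 0.02, 0.2, -0.09, 0, 0.191, 0, -0.191, 0.02, 0.2, -0.09, 0, 0.191, 0, -0.191, 0.02, 0.2, -0.09, 0, 0.191, 0, -0.191, 0.02, 0.48, 0, 0.01, 0.4937, -0.1041, -0.382, 0.02, 0.48, 0, 0.01, 0.4937, -0.1041, -0.382, 0.02, 0.48, 0, 0.01, 0.4937, -0.1041, -0.382, 0.02, 0.48, 0, 0.01, 0.4937, -0.1041, -0.382, 0.02, 0.48, 0, 0.01, 0.4937, -0.1041, -0.382, 0.02, 0.48, 0, 0.01, 0.4937, -0.1041, -0.382, 0.02, 0.48, 0, 0.01, 0.4937, -0.1041, -0.382, 0.02, 0.48, 0.05, 0.047, 0.4937, -0.1041, -0.382, 0.02, 0.48, 0.05, 0.047, 0.4937, -0.1041, -0.382, 0.02, 0.48, 0.05, 0.047, 0.4937, -0.1041, -0.382, 0.02, 0.48, 0.05, 0.047, 0.4937, -0.1041, -0.382, 0.02, 0.48, 0.05, 0.047, 0.4937, -0.1041, -0.382, 0.02, 0.48, 0.05, 0.047, 0.4937, -0.1041, -0.382]'

```text
t: 15.98
tool_pos: [0.645, 0.3057, 0.2695]
tool_rot: [-1.675, -2.193, 0.588]
contact_force: [0.5, 0.8, -0.6]
opening: 0.0273
grip_force: 35.0
```

```bash
python3 - <<'E'
from h import *
to(RH[0]+zr*(.0942+.0187+.03),xr,zr)
E
```

```text
row [0.0002 0.0008 0.0872] [-0.003  -0.0036  0.0004] dist 0.08722207516647312 0.004744529446755513 t 15.9833
```

The rows are not in the units I measure in: turns go in shares of 60 degrees. I convert before sending: -0.003 rad / 1.0472 = -0.0029.

Emit:
pendant --segments '[0.02, 0, 0, 0.03, -0.0029, -0.0029, 0, 0.02, 0, 0, 0.06, -0.0029, -0.0029, 0, 0.02, 0, 0, 0.08, -0.0029, -0.0029, 0, 0.02, 0, 0, 0.09, -0.0029, -0.0029, 0, 0.02, 0, 0, 0.09, -0.0029, -0.0029, 0, 0.02, 0, 0, 0.09, -0.0029, -0.0029, 0, 0.02, 0, 0, 0.09, -0.0029, -0.0029, 0]'

```text
t: 16.57
tool_pos: [0.6029, 0.2945, 0.1931]
tool_rot: [-1.679, -2.199, 0.584]
contact_force: [0.5, 0.8, -0.2]
opening: 0.0273
grip_force: 35.2
```

```bash
python3 - <<'E'
from h import *
o=ctrl.get_obs();R=Rn.from_rotvec(o['tool_rot']).as_matrix()
to(RH[0]+zr*(.0942+.0187+.03),xr,zr)
s=cv2.resize(imaging.get_image('side')[80:200,240:360,::-1],None,fx=4.5,fy=4.5,interpolation=cv2.INTER_CUBIC)
t=cv2.resize(imaging.get_image('top')[140:250,150:240,::-1],None,fx=2.8,fy=2.8,interpolation=cv2.INTER_CUBIC)
c=np.zeros((540,800,3),np.uint8);c[:,:540]=s;c[:t.shape[0],540:540+t.shape[1]]=t;cv2.imwrite('pics/c4.png',c)
o=ctrl.get_obs();print(o['tool_pos'],o['contact_force'])
for q in(.0942,.05,.1142):
  P=o['tool_pos']+R@[0,0,q];a=proj('side',P);b=proj('top',P);print(P,a,(a-[240,80])*4.5,b,(b-[150,140])*2.8+[540,0])
E
```

```text
row [ 0.0002 -0.     -0.0007] [ 0.0034 -0.0008  0.0004] dist 0.0007419818796054534 0.003513512035707274 t 16.5667
[0.6031 0.2945 0.1928] [-0.654  -0.2685 -0.3524]
[0.5579 0.2822 0.1111] [301.8567 133.7583] [278.355  241.9122] [190.8938 205.1835] [654.5026 182.5138]
[0.5791 0.288  0.1494] [308.8634 120.1191] [309.8851 180.536 ] [182.1874 194.7567] [630.1248 153.3188]
[0.5483 0.2796 0.0937] [298.7301 139.8494] [264.2854 269.3221] [194.6045 209.6218] [664.8927 194.941 ]
```

View pics/c4.png

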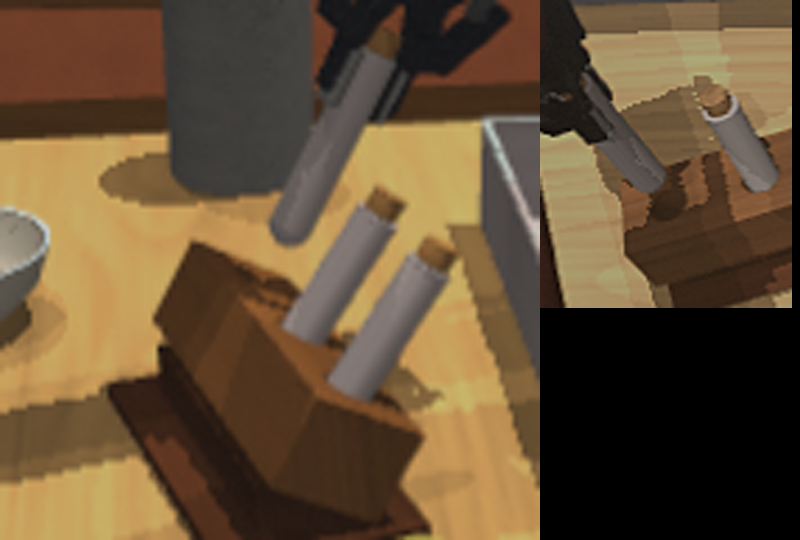

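The side crop shows the long tube held out of the hole at the rack axis, tip at about (304,134). The mouth is a dark patch near (298–301,144) with shadows, and in the top view the hole is at about (195.7,213). I'll zoom in on the mouth to check.

```bash
python3 - <<'E'
from h import *
s=imaging.get_image('side')[128:160,280:320,::-1];t=imaging.get_image('top')[195:227,180:210,::-1]
def z(im,x0,y0,n):
    b=cv2.resize(im,None,fx=11,fy=11,interpolation=cv2.INTER_CUBIC);b=cv2.convertScaleAbs(b,alpha=1.6)
    for a in np.linspace(0,2*np.pi,12,endpoint=False):
        p=proj(n,RH[0]+.0155*(xr*np.cos(a)+yr*np.sin(a)));cv2.circle(b,tuple(int(v) for v in (p-[x0,y0]+.5)*11),2,(0,255,0),-1)
    return b
cv2.imwrite('pics/c5.png',np.hstack([z(s,280,128,'side'),z(t,180,195,'top')]))
E
```

```text
(no output)
```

View pics/c5.png

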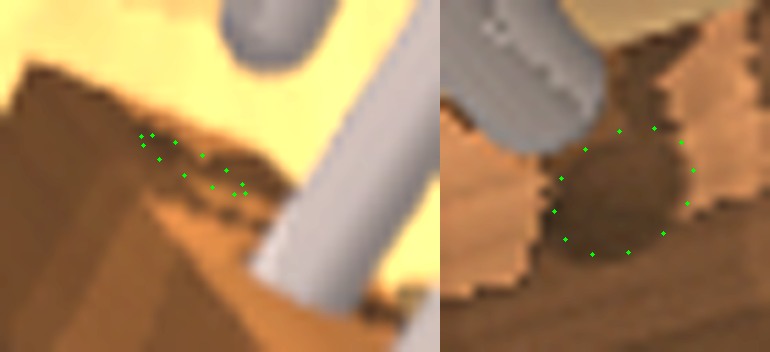

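Against the predicted mouth, the hole in the top view sits about 1 px to the left (roughly 1–2 mm along the row). The tube tip matches its prediction in both views, so I'll shift 1 mm and insert slowly.

To row units: 0.003 rad / 1.0472 = 0.0029.

Emit:
pendant --segments '[0.02, 0.001, 0, 0.01, 0.0029, 0, 0, 0.02, 0.001, 0, 0.02, 0.0029, 0, 0, 0.02, 0.001, 0, 0.024, 0.0029, 0, 0, 0.02, 0.001, 0, 0.028, 0.0029, 0, 0, 0.02, 0.001, 0, 0.032, 0.0029, 0, 0, 0.02, 0.001, 0, 0.036, 0.0029, 0, 0, 0.02, 0.001, 0, 0.04, 0.0029, 0, 0, 0.02, 0.001, 0, 0.04, 0.0029, 0, 0]'

```text
t: 17.43
tool_pos: [0.5816, 0.2897, 0.1551]
tool_rot: [-1.674, -2.194, 0.593]
contact_force: [-0.6, -0.7, -0.6]
opening: 0.0272
grip_force: 35.2
```

```bash
cat > st.py <<'E'
from h import *
o=ctrl.get_obs();R=Rn.from_rotvec(o['tool_rot']).as_matrix()
print('F tool',R.T@o['contact_force'],'M tool',R.T@o['wrist_torque'],'tip above mouth',(o['tool_pos']-RH[0])@zr-.0942,'x,y',(o['tool_pos']-RH[0])@xr,(o['tool_pos']-RH[0])@yr)
to(RH[0]+zr*(.0187+.0942-.05),xr,zr)
E
python3 st.py
```

```text
F tool [-0.5389 -0.3347  0.9069] M tool [-0.3757 -0.0047 -0.0012] tip above mouth -0.014608050994577917 x,y 0.00011678639189775103 0.0008163755230142775
row [-0.0008  0.0001  0.0354] [-0.005  -0.0004  0.0003] dist 0.035404689986450966 0.004980878413407393 t 17.4333
```

Tip is 15 mm in with almost no force. Continue.

Emit:
pendant --segments '[0.02, 0, 0, 0.005, 0, 0, 0, 0.02, 0, 0, 0.01, 0, 0, 0, 0.02, 0, 0, 0.015, 0, 0, 0, 0.02, 0, 0, 0.02, 0, 0, 0, 0.02, 0, 0, 0.024, 0, 0, 0, 0.02, 0, 0, 0.024, 0, 0, 0, 0.02, 0, 0, 0.024, 0, 0, 0]'

```text
t: 18.02
tool_pos: [0.5702, 0.2866, 0.1348]
tool_rot: [-1.675, -2.194, 0.593]
contact_force: [0.5, -0.1, -0.6]
opening: 0.0272
grip_force: 35.2
```

```bash
python3 st.py
```

```text
F tool [-0.2364  0.7564  0.2962] M tool [-0.2873 -0.0122  0.0147] tip above mouth -0.03806299090000033 x,y 6.938955497807694e-05 0.0008434753442407279
row [-0.0008 -0.      0.0119] [-0.0044 -0.0005  0.0003] dist 0.011969585700634226 0.004485618839131073 t 18.0167
```

Emit:
pendant --segments '[0.02, 0, 0, 0.005, 0, 0, 0, 0.02, 0, 0, 0.009, 0, 0, 0, 0.02, 0, 0, 0.01, 0, 0, 0, 0.02, 0, 0, 0.01, 0, 0, 0]'

```text
t: 18.35
tool_pos: [0.5654, 0.2853, 0.1261]
tool_rot: [-1.675, -2.194, 0.592]
contact_force: [-0.0, -0.5, -1.2]
opening: 0.027
grip_force: 35.2
```

Emit:
pendant --segments '[0.02, 0, 0, 0.001, 0, 0, 0, 0.02, 0, 0, 0.002, 0, 0, 0, 0.02, 0, 0, 0.002, 0, 0, 0, 0.02, 0, 0, 0.002, 0, 0, 0]'

```text
t: 18.68
tool_pos: [0.5652, 0.2852, 0.1257]
tool_rot: [-1.676, -2.195, 0.59]
contact_force: [1.1, 0.5, 3.7]
opening: 0.0271
grip_force: 35.4
```

```bash
python3 st.py
```

```text
F tool [ 0.2412 -0.8716 -3.8097] M tool [-0.1048  0.0099 -0.0224] tip above mouth -0.04855612613246387 x,y 0.00012814059526193577 0.0008493100966655921
row [-0.0009 -0.0001  0.0014] [-0.0023 -0.0007  0.0003] dist 0.00168208852435032 0.0024326627045542547 t 18.6833
```

Emit:
pendant --segments '[0.02, 0, 0, 0.0005, 0, 0, 0, 0.02, 0, 0, 0.001, 0, 0, 0, 0.02, 0, 0, 0.001, 0, 0, 0, 0.02, 0, 0, 0.001, 0, 0, 0]'

```text
t: 19.02
tool_pos: [0.5651, 0.2852, 0.1256]
tool_rot: [-1.676, -2.196, 0.589]
contact_force: [2.9, 1.2, 5.9]
opening: 0.0273
grip_force: 35.6
```

```bash
python3 st.py
```

```text
F tool [ 0.4141 -0.23   -6.677 ] M tool [-0.0012 -0.0071  0.0056] tip above mouth -0.048678720420727156 x,y 0.00010941794966195031 0.000879780894567289
row [-0.0009 -0.0001  0.0013] [-0.0012 -0.0008  0.0004] dist 0.001593134016036903 0.0014867529668548844 t 19.0167
```

Axial-only contact at 48.7 mm depth: that is the floor. Release and retreat along the axis.

Emit:
pendant --segments '[0.02, 0, 0, -0.002, 0, 0, 0, 0.04, 0, 0, -0.002, 0, 0, 0, 0.06, 0, 0, -0.002, 0, 0, 0, 0.085, 0, 0, -0.002, 0, 0, 0, 0.085, 0, 0, -0.002, 0, 0, 0, 0.085, 0, 0, -0.002, 0, 0, 0, 0.085, 0, 0, -0.002, 0, 0, 0, 0.085, 0, 0, -0.03, 0, 0, 0, 0.085, 0, 0, -0.07, 0, 0, 0, 0.085, 0, 0, -0.11, 0, 0, 0, 0.085, 0, 0, -0.15, 0, 0, 0, 0.085, 0, 0, -0.17, 0, 0, 0, 0.085, 0, 0, -0.17, 0, 0, 0]'

```text
t: 20.1
tool_pos: [0.6498, 0.3081, 0.2771]
tool_rot: [-1.68, -2.201, 0.58]
contact_force: [0.0, 0.0, 1.2]
opening: 0.0852
grip_force: 0.0
```

```bash
python3 - <<'E'
from h import *
s=imaging.get_image('side')[:,:,::-1];t=imaging.get_image('top')[:,:,::-1]
a=cv2.resize(s[110:340,250:400],None,fx=2.6,fy=2.6,interpolation=cv2.INTER_CUBIC)
b=cv2.resize(t[110:260,150:480],None,fx=1.24,fy=1.24,interpolation=cv2.INTER_CUBIC)
c=np.zeros((598,800,3),np.uint8);c[:,:390]=a;c[:b.shape[0],390:390+b.shape[1]]=b;cv2.imwrite('pics/c6.png',c)
E
```

```text
(no output)
```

View pics/c6.png

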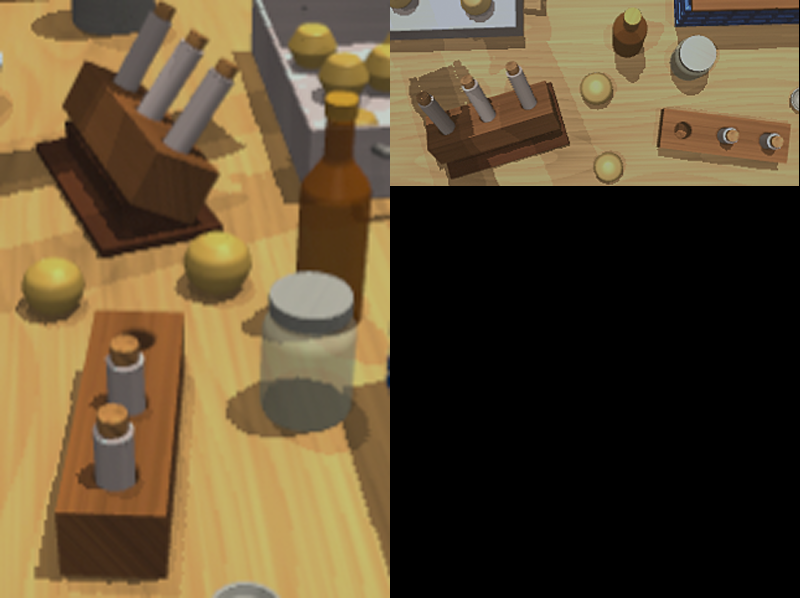

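The picture shows three evenly lined-up long tubes in the rack (corks at about (313,114), (325,125) and (338,136)) and two short tubes level in the stand. The bottle, jar and potatoes have not moved.

```bash
python3 -c "
from station import ctrl, imaging
print(ctrl.finish_job())"
```

```text
the job is handed in; nothing more can be done
None
```

The short tube is in the stand's free hole and the long tube is in the slanted rack, both pushed to the floor of their holes with stoppers outwards; nothing else was disturbed, and the job was handed in at about 20 s.

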